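# Thread the electrode holder round the bent stand rod to its collar

### The arm

A 7-joint arm with a two-finger parallel gripper is mounted at the origin on the work surface. World frame = base frame: x ahead of the robot, y to its left, z up, the work surface at z = 0. Lengths are in m, angles in rad, forces in N, time in s.
With the tool pointing down it reaches from about 0.375 to 0.925 m from the base axis. Payload 3.1 kg.
Tool frame: the origin (TCP) lies between the finger pads; the fingertips stand 19 mm ahead of it and the grasp point (between the pads) is the TCP; z points along the fingers, y is the direction in which the jaws open and shut (so a half turn about z gives the same grasp; the last joint's range is limited). The gripper opens to 85 mm and grips with 20 to 120 N. Pads are 22 mm wide; open, the fingers measure 114 mm over their backs; the gripper's body (76 mm by 85 mm) begins 54 mm behind the grasp point. The pads swing forward as they close: fully open they stand 13 mm farther back than shut.
Start: joints at [-1.281, 0.383, 0.044, 1.598, -0.018, 1.161, -0.05], TCP at [0.246, 0.602, 0.25] pointing down, gripper open.
Joint ranges: [-2.61, 2.61], [-0.41, 2.15], [-1.48, 1.57], [0, 2.5], [-1.57, 4.71], [0.05, 1.97], [-2.85, 2.85]. Speed limits (rad/s): [2.79, 2.79, 3.14, 3.14, 3.14, 3.14, 3.14].

### API

Orientations are given as a unit quaternion [x, y, z, w].
In Python, from bench import move_ptp, movel, move_j, move_gripper, pause, inverse_kinematics, read_camera, camera_params, MotionError, sign_off, look_for, tip_of, read_time_s, read_qpos, read_joint_vel, read_effort, read_eef_pos, read_tcp_rot, read_ft_force, read_ft_torque, read_finger_gap gives the robot as it stands. Calls block until the motion is done:
- move_ptp(position, orientation): joint-space move of the TCP to a pose.
- movel(position, orientation=None, speed=0.15): straight line of the TCP; orientation=None keeps the orientation; speed is the mean speed in m/s.
- move_j(angles): joint-space move.
- move_gripper(opening, effort=None): finger opening in m; effort is the grip in N (None keeps the last); returns when the fingers have stopped.
- pause(seconds).
- inverse_kinematics(position, orientation): joint angles nearest the present ones, or None.
- read_camera(name): name is "side" or "top"; returns the picture (400x640x3 uint8, red, green, blue); there is no depth.
- camera_params(name): a dict with "K" (3x3 intrinsics, pixels), "camera_from_world" (4x4, takes a point from world to camera coordinates). Camera axes: x right, y down, z forward; pixel columns grow to the right and rows downward; lengths in m; the calibration is good to about 2 mm. A picture is of the moment at which its call begins. camera_params takes no time and is no camera call.
A pose or a line that the arm cannot do raises MotionError and nothing moves.
- sign_off(): hands the job in, once; it reports no verdict.
Trained networks look in the newest picture that a camera, given by its name, has taken for a name from the list of things; names that differ only in an ending like _2 or _b are one class to them, and where a whole thing is asked for, a point or a joint stands for the part that bears it (a point fixed in the world has none). Each returns a list of dicts, best first, with "confidence" (0 to 1); they miss things now and then, are a little off and sometimes report something else, mostly with a low value. They report only what shows in the picture. A call takes as long as a camera call. They do not tell look-alikes from the thing itself.
- look_for(camera, name): "at" ([column, row] in pixels, amid what is visible of it).
- tip_of(camera, name): "at" ([column, row] in pixels: a listed point, or the origin of a listed thing).
Readings, each from a call of its own:
- read_time_s(): time.
- read_qpos(): joint angles.
- read_joint_vel(): joint speeds.
- read_effort(): joint torques, N m.
- read_eef_pos(): TCP position.
- read_tcp_rot(): TCP orientation.
- read_ft_force(): force on the tool from outside, world axes, zero at the start.
- read_ft_torque(): the same for the moment, N m.
- read_finger_gap(): finger opening in m.
Only numpy, scipy, OpenCV 4.12 (cv2) and the standard library are available. Lean on these libraries where they do the work, as an engineer would, in place of code of your own. Each camera call takes 0.05 s, during which the arm holds its last target. There are 200 camera calls.

### The job

Take the blue electrode holder out of its rest, thread its bore onto the free end of the bent stand rod and slide it gently round the bend by feel, without forcing it, until it is home against the brass set collar, so that the electrode hangs over the beaker. Do not push the collar along the rod, then let go of the holder, and leave the thermometer, bottles, tablet tray and beaker where they are.

Things in the scene. Friction and masses are not known exactly. Their poses are not given: they have to be found in the camera images.
- slider: electrode holder to mount, 0.11 kg: blue block 22 mm long, 30 wide, 55 tall, bored through its length (15 mm; the last 5 mm at both ends opened to 20), a 12 mm black electrode below. Origin on the bore axis at mid-length; x along the bore (ends alike), z up. Block spans z -15 to +40 mm, electrode tip -75. Grip the flat sides (y +-15 mm) 22 to 35 mm above the bore axis, fingertips clear of the rod
- rest: the fixed grey rest in which the holder stands at the start: foot 68 mm across, tube 32 mm across, 70 mm tall; origin at its underside. The block stands on the tube's rim with the electrode down inside, so lift it straight up 65 mm or more. A second rest of the same kind holds the thermometer
- stand: fixed stand: grey foot, white stirrer 120 mm square, short post, boss head holding a level 12 mm steel rod bent roughly at a right angle, axis 215 mm up. Origin on the table under the rod, abreast of the post (x 26 mm, top 28 mm above the rod axis). In its axes (z up) the rod's inner leg runs from the boss's face (y 15 mm) along +y at x 0, straight to y 130 mm; then the bend towards -x
- rod_tip (a point): the very end of the rod's rounded (6 mm radius) free end, on its axis, some 200 mm along +y and 125 mm along -x from the stand's origin. Its own x axis (level) points from here along the free leg to the bend, its z up; the leg is straight for at least 50 mm. The holder can go onto the rod only here.
- bend (a point): on the rod's axis, where inner leg and bend meet; axes as the stand's. Hand-made bend: 80 to 100 degrees in two like elbows of about 45 mm radius, nearly straight between; never twice the same, up to some 5 mm off that. So feel the way: ease side load and twist. The bore has 1.5 mm play all round on the legs, 1.2 in the elbows. Over 7 N between holder and rod is forcing
- collar_face (a point): on the rod's axis, in the face towards the bend of the brass set collar (26 mm across, 12 mm long) on the inner leg; axes as the stand's. With the holder home its origin is 11 mm from here along +y. The collar is only nipped: it slips along the rod when pushed with about 10 N
- beaker: small clear glass beaker, 50 mm across the rim, 68 mm tall, loose on the stirrer below the inner leg, its rim about 15 mm lower than the tip of a mounted electrode; origin at its underside; leave it alone
- thermometer: the other thing standing in a rest: a glass thermometer with a round red head 30 mm across, no bore; origin at the underside of the head, on the rest's rim; its top is 70 mm above that; leave it alone
- bottle1: small amber bottle, 42 mm across, 85 mm tall, white cap; origin at its underside; leave it alone
- bottle2: small amber bottle, 42 mm across, 85 mm tall, blue cap; origin at its underside; leave it alone
- pillbox: white plastic tablet tray 75 x 110 x 18 mm with red-brown capsules; origin at its underside; leave it alone
Mind the look-alikes: they are no part of the job. Several things have the shape of the slider; the one meant has the colours described above.

How it is judged:
On the way, in this order (a step that is already met when the one before it is completed fails the run):
1. the holder's bore is threaded onto the free leg of the rod (x of slider in the frame of rod_tip between 0.015 and 0.056 m and y of slider in the frame of rod_tip between -0.0045 and 0.0045 m and z of slider in the frame of rod_tip between -0.0045 and 0.0045 m), for 0.1 s.
2. the holder has been slid round the bend onto the inner leg (x of slider in the frame of stand between -0.0045 and 0.0045 m and y of slider in the frame of stand below 0.125 m and z of slider in the frame of rod_tip between -0.0045 and 0.0045 m), for 0.1 s.
At the end, for the whole second after the job is handed in: the holder hangs upright (within about 11 degrees) on the inner leg of the rod, its end within about 2.5 mm of touching the set collar, released and at rest; the set collar is within 4 mm of where it was (y of slider in the frame of collar_face between 0.0085 and 0.0135 m and x of slider in the frame of collar_face between -0.004 and 0.004 m and z of slider in the frame of collar_face between -0.0045 and 0.004 m and angle between the x axis of slider and the y axis of stand, either way round below 0.15 rad and angle between slider's own z axis and vertical below 0.2 rad and linear speed of slider below 0.01 m/s and distance of collar_face from where it was at the start of the episode below 0.004 m).
It fails at once if the holder was forced: over 7 N between holder and stand (contact force between slider and stand above 7 N).
It fails at once if the set collar was shoved more than 6 mm along the rod (distance of collar_face from where it was at the start of the episode above 0.006 m).
It fails at once if the holder was dropped (below the height at which it stands in its rest) (height (world z) of slider below 0.075 m).
It fails at once if a bystander was disturbed (moved over 15 mm) (distance of any of beaker, thermometer, bottle1, bottle2, pillbox from where it was at the start of the episode above 0.015 m).
It also fails if it takes over 72 s, if anything falls off the work surface, if the arm or the gripper's body presses on something with over 40 N, if the wrist force passes 120 N, or if a joint passes its speed limit or range.

## Working session

There is one attempt and no reset: what is moved stays moved. The work goes in short steps, each a Python script; the robot and the scene stay as the last script left them, time stands still between calls to the robot, and variables do not carry over. Pictures are saved under pics/ and viewed, about 8 in all and at most 12, crops included, and the job is handed in when it is done.

```bash
ls; mkdir -p pics; python3 - <<'E'
from bench import *
import cv2,numpy as np
for c in("side","top"):
    im=read_camera(c); cv2.imwrite(f"pics/{c}0.png",im[:,:,::-1])
    p=camera_params(c); print(c,np.round(p["K"],1).tolist(),np.round(p["camera_from_world"],4).tolist())
    for n in("slider","rest","stand","thermometer","beaker"):
        print(n,[(np.round(d["at"],1).tolist(),round(d["confidence"],2)) for d in look_for(c,n)])
    for n in("slider","rod_tip","bend","collar_face","stand"):
        print("tip",n,[(np.round(d["at"],1).tolist(),round(d["confidence"],2)) for d in tip_of(c,n)])
print(read_time_s(),read_tcp_rot(),read_eef_pos())
E
```

```text
pics
side [[371.3, 0.0, 319.6], [0.0, 371.3, 204.1], [0.0, 0.0, 1.0]] [[-0.9964, -0.0823, -0.0223, 0.5365], [-0.0221, 0.5018, -0.8647, 0.1035], [0.0824, -0.8611, -0.5018, 1.2136], [0.0, 0.0, 0.0, 1.0]]
slider [([354.8, 318.2], 0.85), ([336.2, 279.7], 0.81)]
rest [([337.5, 306.5], 0.79)]
stand [([286.8, 218.9], 0.56)]
thermometer [([337.7, 277.6], 0.52)]
beaker []
tip slider [([356.6, 315.0], 0.81), ([339.5, 281.0], 0.76), ([289.8, 212.3], 0.4)]
tip rod_tip [([330.2, 182.3], 0.45)]
tip bend [([285.0, 176.1], 0.59), ([337.5, 305.9], 0.25)]
tip collar_face [([284.5, 164.2], 0.59), ([293.8, 213.9], 0.51)]
tip stand [([289.5, 218.5], 0.72)]
top [[448.2, 0.0, 317.1], [0.0, 448.2, 197.9], [0.0, 0.0, 1.0]] [[0.0124, -0.9996, 0.0244, 0.0289], [-0.9839, -0.0166, -0.178, 0.5199], [0.1783, -0.0218, -0.9837, 1.3672], [0.0, 0.0, 0.0, 1.0]]
slider [([181.7, 224.5], 0.58), ([271.3, 201.9], 0.42)]
rest [([225.5, 218.5], 0.67)]
stand [([349.5, 158.9], 0.82)]
thermometer [([443.1, 216.6], 0.44)]
beaker [([334.8, 154.7], 0.8)]
tip slider [([216.5, 209.8], 0.45)]
tip rod_tip [([312.0, 187.3], 0.46)]
tip bend [([329.2, 146.5], 0.63)]
tip collar_face [([290.6, 248.8], 0.57), ([350.1, 143.4], 0.41)]
tip stand [([360.0, 157.3], 0.69)]
1.1 [ 1.92652116e-01  9.81267120e-01 -1.62473461e-05 -1.10465350e-05] [0.24576656 0.6017432  0.2502678 ]
```

```bash
python3 - <<'E'
import cv2,numpy as np
s=cv2.imread("pics/side0.png");t=cv2.imread("pics/top0.png")
cv2.imwrite("pics/a_side.png",cv2.resize(s[110:350,230:430],None,fx=2.5,fy=2.5,interpolation=3)[:600])
cv2.imwrite("pics/a_top.png",cv2.resize(t[90:290,170:430],None,fx=3,fy=3,interpolation=3))
cv2.imwrite("pics/a_full.png",np.vstack([cv2.resize(s,(480,300)),cv2.resize(t,(480,300))]))
E
```

```text
(no output)
```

View pics/a_side.png

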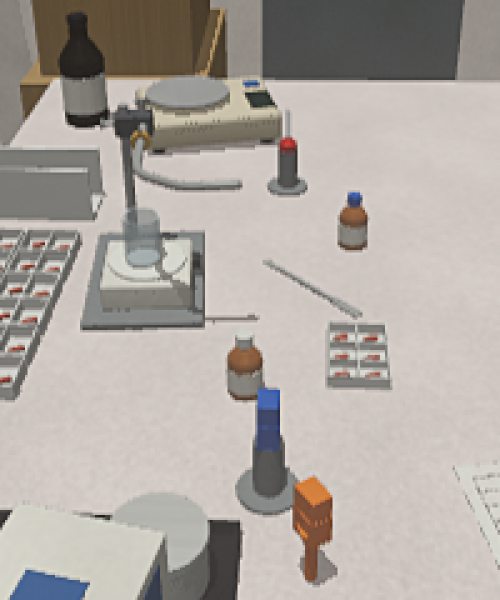

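View pics/a_top.png

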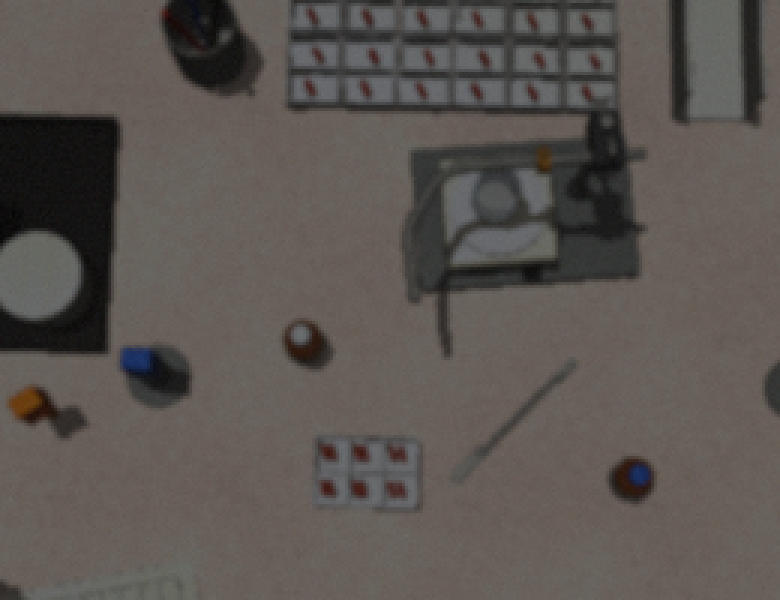

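View pics/a_full.png

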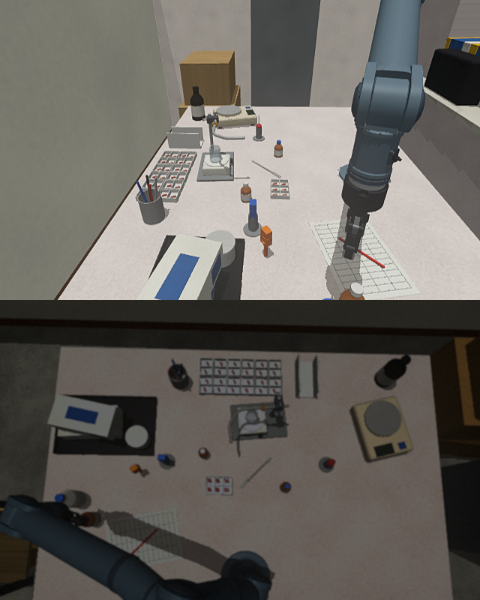

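Side view: the blue holder stands in a rest at (337,280). The look-alike is orange, at (355,317), so the blue one fits the description. The rod runs from the boss at about (280,158), past the collar at (287,166), to its tip at (326,184). In the top view the holder is at (216,210), the collar at (351,143) and the rod tip at (308,189).

Next I fit the silhouettes and enlarge both.

```bash
cat > h.py <<'E'
from bench import *
import cv2,numpy as np
from scipy.optimize import minimize,least_squares
P={c:camera_params(c) for c in("side","top")}
def proj(c,X):
    X=np.atleast_2d(X);M=np.array(P[c]["camera_from_world"]);Y=X@M[:3,:3].T+M[:3,3]
    u=Y@np.array(P[c]["K"]).T;return u[:,:2]/u[:,2:]
def at_z(c,uv,z):
    M=np.array(P[c]["camera_from_world"]);R,t=M[:3,:3],M[:3,3]
    C=-R.T@t;d=R.T@np.linalg.inv(P[c]["K"])@np.array([*uv,1.]);return C+d*(z-C[2])/d[2]
def box(p,z):
    x,y,a=p;c,s=np.cos(a),np.sin(a)
    return np.array([[x+c*i*.011-s*j*.015,y+s*i*.011+c*j*.015,z+k] for i in(-1,1) for j in(-1,1) for k in(-.015,.04)])
E
python3 - <<'E'
from h import *
I={c:cv2.imread(f"pics/{c}0.png") for c in P}
M={}
for c,(u,v) in dict(side=(337,280),top=(216,210)).items():
    h=cv2.cvtColor(I[c],cv2.COLOR_BGR2HSV);m=((h[...,0]>105)&(h[...,0]<130)&(h[...,1]>130)&(h[...,2]>30)).astype(np.uint8)
    z=np.zeros_like(m);z[v-25:v+26,u-25:u+26]=m[v-25:v+26,u-25:u+26];M[c]=z
    ys,xs=np.nonzero(z);print(c,z.sum(),xs.min(),xs.max(),ys.min(),ys.max())
S=8
def cost(p):
    r=0
    for c in M:
        q=proj(c,box(p,.085));hull=cv2.convexHull(((q+.5)*S).astype(np.float32)).astype(np.int32)
        o=(np.array([[337-25,280-25]]) if c=="side" else np.array([[216-25,210-25]]))
        im=np.zeros((51*S,51*S),np.uint8);cv2.fillConvexPoly(im,hull.reshape(-1,2)-o*S,1)
        f=cv2.resize(im.astype(np.float32),(51,51),interpolation=cv2.INTER_AREA)
        m=M[c][o[0,1]:o[0,1]+51,o[0,0]:o[0,0]+51]
        r+=np.abs(f-m).sum()/m.sum()
    return r
x0=at_z("top",(216,210),.125)
res=[]
for a in np.arange(-90,90,15):
    r=minimize(cost,[x0[0],x0[1],np.radians(a)],method="Nelder-Mead",options=dict(initial_simplex=[[x0[0],x0[1],np.radians(a)],[x0[0]+.01,x0[1],np.radians(a)],[x0[0],x0[1]+.01,np.radians(a)],[x0[0],x0[1],np.radians(a+12)]],xatol=1e-4))
    res.append((round(r.fun,3),np.round(r.x[:2],4).tolist(),round(np.degrees(r.x[2]),1)))
for r in sorted(res)[:7]:print(r)
for n,c,uv,z in(("tip","top",(307.7,189.3),.215),("tip","side",(326,184),.215),("collar","top",(351,143),.215),("collar","side",(287,166),.215)):print(n,c,at_z(c,uv,z).round(4))
def cr(im,x0,y0,w,h,k):
    q=im[y0:y0+h,x0:x0+w].astype(float);q=np.clip((q-q.min())*255/(np.percentile(q,99.5)-q.min()),0,255).astype(np.uint8)
    return cv2.resize(q,(400,300),interpolation=cv2.INTER_CUBIC)
o=np.vstack([np.hstack([cr(I["side"],265,140,80,60,5),cr(I["top"],296,130,80,60,5)]),np.hstack([cr(I["side"],317,250,40,30+0,10)[:300],cr(I["top"],196,195,40,30,10)])])
cv2.imwrite("pics/b.png",o)
E
```

```text
side 76 333 341 266 282
top 72 211 220 207 214
(np.float64(2.855), [0.4657, 0.3367], np.float64(2.2))
(np.float64(2.86), [0.4653, 0.3372], np.float64(2.3))
(np.float64(2.868), [0.4653, 0.338], np.float64(2.1))
(np.float64(2.874), [0.4652, 0.3381], np.float64(1.7))
(np.float64(2.875), [0.4653, 0.3385], np.float64(2.2))
(np.float64(2.878), [0.4653, 0.3395], np.float64(1.4))
(np.float64(2.885), [0.4653, 0.3415], np.float64(1.8))
tip top [0.5128 0.0667 0.215 ]
tip side [0.509  0.0695 0.215 ]
collar top [ 0.6489 -0.054   0.215 ]
collar side [ 0.6441 -0.0535  0.215 ]
```

View pics/b.png

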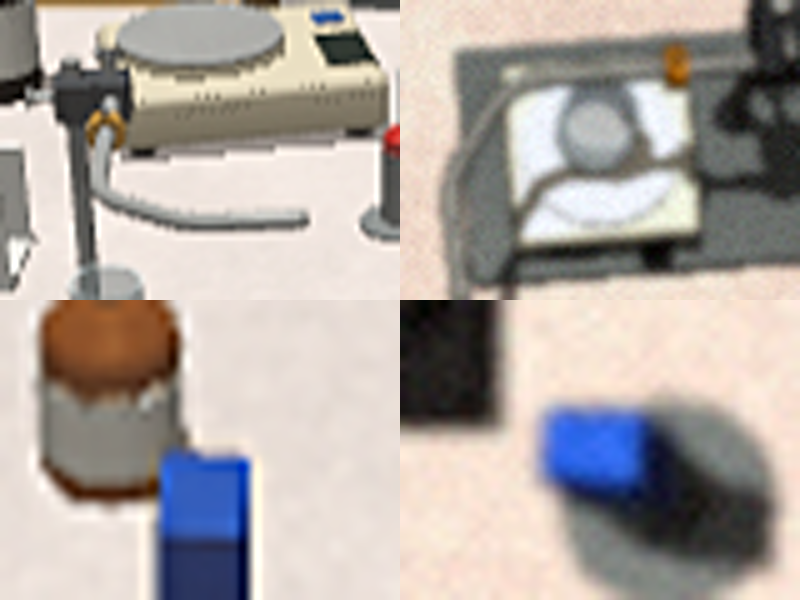

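The enlarged crop confirms a blue block whose bore runs roughly along world x (it is 22 mm wide in the side view), and the full rod outline is clear. The mask missed the shaded face, so I refit it and also fit the rod centreline.

```bash
python3 - <<'E'
from h import *
I={c:cv2.imread(f"pics/{c}0.png") for c in P}
M={};O=dict(side=(337,280),top=(216,210))
for c,(u,v) in O.items():
    f=I[c].astype(int);m=((f[...,0]-f[...,2]>22)).astype(np.uint8)
    z=np.zeros_like(m);z[v-25:v+26,u-25:u+26]=m[v-25:v+26,u-25:u+26]
    n,l,st,_=cv2.connectedComponentsWithStats(z);M[c]=(l==1+np.argmax(st[1:,4])).astype(np.uint8)
    ys,xs=np.nonzero(M[c]);print(c,M[c].sum(),xs.min(),xs.max(),ys.min(),ys.max())
S=8
def cost(p):
    r=0
    for c in M:
        o=np.array(O[c])-25
        hull=cv2.convexHull(((proj(c,box(p,.085))+.5-o)*S).astype(np.float32)).astype(np.int32)
        im=np.zeros((51*S,51*S),np.uint8);cv2.fillConvexPoly(im,hull,1)
        f=cv2.resize(im.astype(np.float32),(51,51),interpolation=cv2.INTER_AREA)
        r+=np.abs(f-M[c][o[1]:o[1]+51,o[0]:o[0]+51]).sum()/M[c].sum()
    return r
x0=at_z("top",(216,210),.125);res=[]
for a in np.radians(np.arange(-90,90,15)):
    s0=np.array([x0[0],x0[1],a]);r=minimize(cost,s0,method="Nelder-Mead",options=dict(initial_simplex=np.vstack([s0,s0+np.diag([.01,.01,.2])]),xatol=1e-4))
    res.append((round(r.fun,3),r.x[:2].round(4).tolist(),round(np.degrees(r.x[2]),1)))
for r in sorted(res)[:6]:print(r)
# rod: hand points of the centre line, all at z .215
side=np.array([(305,217),(270,221),(230,222),(190,217),(150,210),(120,200),(103,187),(98,170),(101,150),(106,130)])/5+[265,140]
top=np.array([(455,292),(453,250),(451,215),(456,180),(475,140),(495,105),(520,78),(560,70),(610,66),(650,63),(678,63),(720,60)])-[400,0]
top=top/5+[296,130]
for c,q in(("side",side),("top",top)):print(c,[at_z(c,p,.215)[:2].round(4).tolist() for p in q])
E
```

```text
side 228 332 341 265 290
top 82 210 220 206 214
(np.float64(0.692), [0.4661, 0.3404], np.float64(-0.2))
(np.float64(0.695), [0.4659, 0.3414], np.float64(3.2))
(np.float64(0.696), [0.4659, 0.3399], np.float64(0.2))
(np.float64(0.698), [0.4657, 0.341], np.float64(2.5))
(np.float64(0.7), [0.4659, 0.3396], np.float64(1.7))
(np.float64(0.7), [0.466, 0.3396], np.float64(0.8))
side [[0.5092, 0.0657], [0.5294, 0.0716], [0.5527, 0.0738], [0.577, 0.0683], [0.6019, 0.0601], [0.6219, 0.0475], [0.635, 0.0302], [0.6421, 0.0065], [0.645, -0.0228], [0.6467, -0.0534]]
top [[0.5153, 0.0687], [0.5392, 0.0702], [0.5592, 0.0717], [0.5794, 0.0692], [0.6028, 0.0589], [0.6234, 0.0479], [0.6395, 0.0339], [0.6447, 0.0113], [0.6476, -0.0171], [0.6498, -0.0398], [0.6501, -0.0557], [0.6524, -0.0796]]
```

```bash
cat >> h.py <<'E'
def Q(a): return [np.cos(a/2),np.sin(a/2),0.,0.]
GZ=.031   # TCP above bore axis
E
python3 - <<'E'
from h import *
for off in(0,np.pi):
  for n,p,a in(("rest",(.466,.340,.116),0),("resthi",(.466,.340,.29),0),("pre",(.48,.066,.246),.07),("mid",(.61,.054,.246),-.7),("home",(.649,-.04,.246),-1.49)):
    q=inverse_kinematics(p,Q(a+off)); print(off,n,None if q is None else np.round(q,2))
F=[]
for _ in range(6): F.append(read_ft_force()); pause(.02)
print(np.round(F,2),read_time_s(),read_finger_gap())
E
```

```text
0 rest [-1.18  0.46  0.59  1.91 -0.33  0.87 -2.  ]
0 resthi [-1.21  0.23  0.59  1.76 -0.14  1.19 -2.15]
0 pre [-0.9   0.07  0.71  2.02 -0.05  1.07 -1.67]
0 mid [-1.09  0.74  1.38  1.74 -0.75  1.32 -1.82]
0 home [-0.87  0.83  1.37  1.64 -0.83  1.38 -2.44]
3.141592653589793 rest [-0.8   0.4   0.12  1.89 -0.06  0.85  0.92]
3.141592653589793 resthi [-0.83  0.21  0.15  1.74 -0.03  1.19  0.9 ]
3.141592653589793 pre [-0.69  0.06  0.49  2.01 -0.03  1.08  1.46]
3.141592653589793 mid [-0.62  0.35  0.57  1.72 -0.21  1.13  0.89]
3.141592653589793 home [-0.55  0.46  0.72  1.63 -0.33  1.18  0.33]
[[-0.98  0.17 -0.28]
 [-0.75 -0.89  0.59]
 [-0.19  0.51  0.39]
 [-0.07  0.98 -0.69]
 [-1.41 -0.89  0.29]
 [-0.46 -0.53  0.97]] 1.2 0.08554505220324207
```

```bash
cat >> h.py <<'E'
def D(a): return Q(a+np.pi)
E
python3 - <<'E'
from h import *
print(np.round([read_ft_force() for _ in range(3)],2))
move_gripper(.055,30)
move_ptp([.466,.340,.20],D(0)); print(read_time_s(),np.round(read_qpos(),2))
movel([.466,.340,.116],D(0),speed=.12)
move_gripper(.02,30); print("gap",read_finger_gap(),read_time_s())
t0=np.mean([read_ft_force() for _ in range(1)],0)
for c in("side",): cv2.imwrite("pics/c0.png",read_camera(c)[:,:,::-1])
movel([.466,.340,.25],D(0),speed=.15)
print("gap",read_finger_gap(),read_time_s(),read_eef_pos())
s=read_camera("side");cv2.imwrite("pics/c1.png",s[:,:,::-1])
a=cv2.imread("pics/c0.png")
cv2.imwrite("pics/c.png",np.hstack([cv2.resize(x[190:310,270:390],(400,400),interpolation=2) for x in(a,s[:,:,::-1])]))
t=read_time_s();F=[]
for _ in range(5):F.append(read_ft_force());pause(.02)
print(np.round(np.mean(F,0),2),np.round(np.std(F,0),2),read_time_s()-t)
E
```

```text
[[ 0.11  0.57 -0.31]
 [ 0.11  0.57 -0.31]
 [ 0.11  0.57 -0.31]]
2.9083 [-0.82  0.3   0.13  1.83 -0.05  1.02  0.91]
gap 0.02949231061463098 4.0917
gap 0.029477584301828452 5.1833 [0.46513969 0.33935438 0.24851544]
[-0.14  0.17 -1.16] [0.57 0.4  0.32] 0.08340000000000014
```

View pics/c.png

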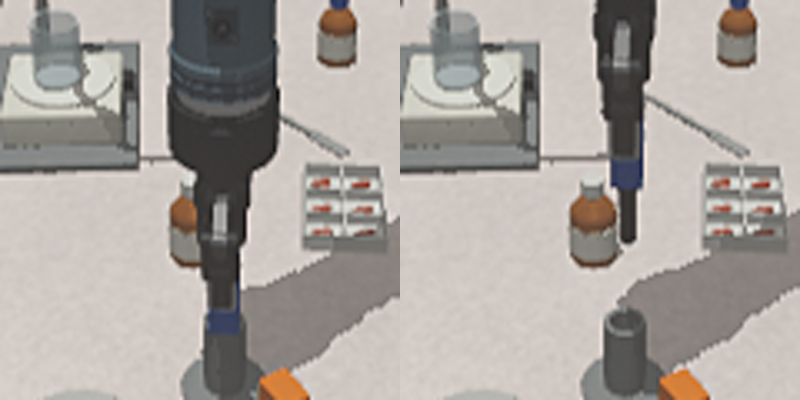

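Held upright, gap 29.5 mm. The block sits a little off the pads along the bore, so I measure that from the electrode and then go to the pre-insert pose.

```bash
cat >> h.py <<'E'
def ft(n=6):
    F=[];T=[]
    for _ in range(n): pause(.02);F.append(read_ft_force());T.append(read_ft_torque())
    return np.mean(F,0),np.mean(T,0)
def dark_col(img,c,X,hw=9):  # centre column of dark electrode near the projection of X
    u,v=proj(c,X)[0];r=int(round(v));x0=int(round(u))-hw
    g=img[r-3:r+4,x0:x0+2*hw+1].astype(float).mean(2).mean(0);w=np.clip(np.percentile(g,80)-g-15,0,None)
    return (w*(x0+np.arange(len(w)))).sum()/w.sum(),u
E
python3 - <<'E'
from h import *
s=cv2.imread("pics/c1.png");X=np.array([.46514,.33935,.2485-.031-.05])
m,u=dark_col(s,"side",X);du=proj("side",X+[.01,0,0])[0][0]-u
print("electrode col",m,"expected",u,"-> dx mm",(m-u)/du*10)
move_ptp([.475,.067,.25],D(.07)); print(read_time_s())
pause(.3);e=np.array(read_eef_pos());print(e,read_tcp_rot());print(ft(8))
s=read_camera("side");t=read_camera("top");cv2.imwrite("pics/d_s.png",s[...,::-1]);cv2.imwrite("pics/d_t.png",t[...,::-1])
X=e-[0,0,.031+.05];m,u=dark_col(s,"side",X);du=proj("side",X+[.01,0,0])[0][0]-u;print(m,u,(m-u)/du*10)
def cr(im,x0,y0):return cv2.resize(im[y0:y0+60,x0:x0+80][...,::-1],(400,300),interpolation=2)
o=np.hstack([cr(s,290,150),np.clip(cr(t,270,150).astype(int)*2,0,255).astype(np.uint8)]);cv2.imwrite("pics/d.png",cv2.resize(o,(800,300)))
E
```

```text
electrode col 334.5054660696633 expected 337.09994502427804 -> dx mm 6.122543782157117
6.375
[0.47511978 0.06821896 0.24994255] [-3.61274641e-02  9.99347188e-01 -6.26896013e-05 -2.70704691e-05]
(array([-0.09153063,  0.32748694, -1.26586928]), array([-0.02886583, -0.0154191 , -0.00720354]))
338.0750203123589 337.5435545360606 -1.588204854884932
```

View pics/d.png

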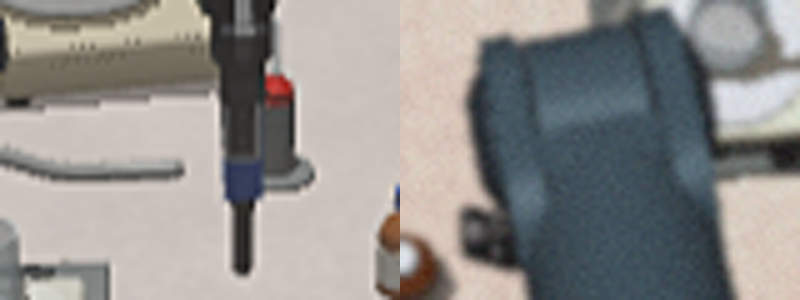

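The holder is at column 338, left of the thermometer, with the rod tip at (326.5,184) in the same picture. I compare the bore axis with the rod line in this view.

```bash
python3 - <<'E'
from h import *
s=cv2.imread("pics/d_s.png").astype(float).mean(2)
e=np.array([.47512,.06822,.24994])
pts=[]
for u in range(302,325):
    col=s[176:194,u];bg=np.median(s[[174,175,176,193,194,195],u]);w=np.clip(bg-col-8,0,None)
    pts.append((u,(w*np.arange(176,194)).sum()/w.sum()))
pts=np.array(pts);W=np.array([at_z("side",p,.215)[:2] for p in pts]);print(W[::3].round(4).tolist())
print("rows",pts[::4].round(2).tolist())
k=np.polyfit(W[6:,0],W[6:,1],1);print("leg slope",k[0],"y at x=.5",np.polyval(k,.5),np.polyval(k,.55))
print("row profile tip",s[183,322:332].round())
for n,d in(("axis",-.031),("blockbot",-.046),("etip",-.106)):print(n,proj("side",e+[-.002,0,d]).round(2))
print("etip column profile",s[198:210,338].round(), "block", s[184:196,338].round(), s[184:196,336].round())
E
```

```text
[[0.5792, 0.0747], [0.5702, 0.0753], [0.5614, 0.0748], [0.5526, 0.0747], [0.5439, 0.074], [0.5351, 0.0735], [0.5264, 0.0722], [0.5177, 0.071]]
rows [[302.0, 184.38], [306.0, 184.53], [310.0, 184.38], [314.0, 184.48], [318.0, 184.29], [322.0, 184.21]]
leg slope 0.09731992043431935 y at x=.5 0.06935391370634689 0.07421990972806286
row profile tip [165. 159. 157. 120. 129. 201. 197. 195. 195. 196.]
axis [[338.26 182.81]]
blockbot [[338.25 187.37]]
etip [[338.19 204.99]]
etip column profile [ 47.  46.  47.  47.  47.  39.  57. 161. 206. 201. 198. 196.] block [68. 68. 69. 69. 69. 66. 54. 47. 48. 46. 46. 47.] [ 64.  64.  63.  62.  62.  57.  61. 106. 139. 137. 135. 135.]
```

```bash
cat >> h.py <<'E'
import json
OFF=-.002   # slider origin relative to TCP along the bore (tool-side), slider = tcp + OFF*xdir
class Run:
    def __init__(s,x,y,z,a): s.p=np.array([x,y,z]);s.a=a;s.F0=np.zeros(3);s.T0=np.zeros(3);s.f=np.zeros(3);s.t=np.zeros(3)
    def save(s): json.dump([s.p.tolist(),s.a,s.F0.tolist(),s.T0.tolist()],open("st.json","w"))
    @classmethod
    def load(c):
        p,a,F,T=json.load(open("st.json"));r=c(*p,a);r.F0=np.array(F);r.T0=np.array(T);return r
    def cmd(s,v=.02):
        d=np.array([np.cos(s.a),np.sin(s.a),0])
        movel((s.p-OFF*d+[0,0,GZ]).tolist(),D(s.a),speed=v)
    def tare(s): s.F0,s.T0=ft(12)
    def feel(s,n=3): F,T=ft(n);s.f=F-s.F0;s.t=T-s.T0;return s.f
    def ax(s): d=np.array([np.cos(s.a),np.sin(s.a),0]);return d,np.array([-d[1],d[0],0])
E
python3 - <<'E'
from h import *
sl=.085;L=lambda x:.0695+sl*(x-.512)
r=Run(.490,L(.490),.215,sl);r.cmd(.05);pause(.25);r.tare();print(r.F0,r.T0,read_time_s())
print(np.array(read_eef_pos()))
for i in range(30):
    d,l=r.ax();r.p=r.p+.0015*d;r.cmd();f=r.feel()
    fd,fl,fz=f@d,f@l,f[2]
    if i%2==0 or np.linalg.norm(f)>1.5: print(f"{(r.p[0]-.508)*1e3:.1f} y{(r.p[1]-L(r.p[0]))*1e3:.1f} z{r.p[2]*1e3:.1f} f {fd:.1f} {fl:.1f} {fz:.1f} T {np.round(r.t*100,1)} ")
    if abs(fl)>.8: r.p=r.p+l*np.clip(fl/3e3,-.0008,.0008)
    if abs(fz)>.8: r.p[2]+=np.clip(fz/3e3,-.0008,.0008)
    if np.linalg.norm(f)>3.5: r.p=r.p-.0015*d;r.cmd();print("stop");break
    if r.p[0]>.520:break
r.save();print(read_time_s(),read_eef_pos())
E
```

```text
[-0.02595731 -0.18344213 -1.18039929] [-0.01255557 -0.00269192  0.00764734] 7.8583
[0.49191402 0.0678114  0.24606326]
-16.5 y0.0 z215.0 f 0.1 -0.1 0.3 T [ 1.1  0.8 -2.4] 
-13.5 y0.0 z215.0 f -0.2 0.1 0.0 T [ 1.8  1.2 -0.6] 
-10.5 y0.0 z215.0 f 0.3 0.6 -0.1 T [ 0.6 -1.5 -1.5] 
-7.5 y0.0 z215.0 f 0.3 -0.5 -0.4 T [ 0.8  0.8 -1.8] 
-4.5 y0.0 z215.0 f -0.4 0.0 0.4 T [-2.1  2.5  3.3] 
-3.1 y0.0 z215.0 f 0.1 -1.4 0.9 T [-31.6  -2.7  -4.1] 
-1.5 y-0.5 z215.3 f 0.7 -1.7 -0.3 T [-27.   -9.4  -1.7] 
1.6 y-1.5 z215.3 f -0.3 0.3 0.5 T [-0.5 -1.8 -0.8] 
4.5 y-1.5 z215.3 f -0.1 -0.1 -0.2 T [ 0.4  2.7 -0.7] 
7.5 y-1.5 z215.3 f -0.2 -0.2 0.1 T [ 1.2 -1.8 -1.3] 
10.5 y-1.5 z215.3 f 0.0 -0.1 -0.3 T [0.3 1.  0. ] 
13.8583 [0.52206801 0.06882196 0.24631552]
```

Threaded 11 mm past the tip with contact under about 2 N. The wrist torque is a far less noisy measure of lateral force (h≈0.22 m). I fit a two-elbow rod model to use as the nominal path.

```bash
cat > path.py <<'E'
from h import *
side=np.array([[.5092,.0657],[.5294,.0716],[.5527,.0738],[.577,.0683],[.6019,.0601],[.6219,.0475],[.635,.0302],[.6421,.0065],[.645,-.0228],[.6467,-.0534]])
top=np.array([[.5153,.0687],[.5392,.0702],[.5592,.0717],[.5794,.0692],[.6028,.0589],[.6234,.0479],[.6395,.0339],[.6447,.0113],[.6476,-.0171],[.6498,-.0398],[.6501,-.0557]])
S=np.arange(0,.28,.0005)
def curve(q):
    y0,h0,L1,t,m=q;R=.045
    k=np.zeros_like(S);a=t*R;k[(S>L1)&(S<L1+a)]=-1/R;k[(S>L1+a+m)&(S<L1+2*a+m)]=-1/R
    h=h0+np.cumsum(k)*.0005
    return np.c_[.508+np.cumsum(np.cos(h))*.0005,y0+np.cumsum(np.sin(h))*.0005],h
pts=np.vstack([side-[0,.0028],top-[.003,.002]])
def res(q):
    C,_=curve(q);return np.r_[np.min(np.linalg.norm(pts[:,None]-C[None],axis=2),1)*1e3,(q[1]-.08)/.03,(q[3]-.785)/.05,(q[0]-.0669)*1e3]
q=least_squares(res,[.067,.08,.058,.785,.03],diff_step=1e-2,x_scale=[.01,.1,.02,.2,.02]).x
C,H=curve(q)
E
python3 - <<'E'
from path import *
print(q.round(4),np.degrees(H[-1]-H[0]),res(q).round(1),"inner heading",H[-1])
for s in(.02,.05,.08,.1,.12,.14,.16,.2):i=int(s/.0005);print(s,C[i].round(4),H[i].round(3))
E
```

```text
[0.0654 0.0789 0.0608 0.7756 0.0314] -89.12676813146123 [ 2.6  1.7  2.   4.6  1.4  1.9  0.3  0.6  0.7  0.5  0.9  0.6  0.5  2.9
  3.   1.8  3.4  0.7  0.9  1.   0.2 -0.  -0.2 -1.5] inner heading -1.4766978084411908
0.02 [0.5284 0.067 ] 0.079
0.05 [0.5583 0.0694] 0.079
0.08 [0.588  0.0675] -0.354
0.1 [0.6047 0.0567] -0.699
0.12 [0.62   0.0439] -0.699
0.14 [0.6339 0.0296] -0.988
0.16 [0.6408 0.011 ] -1.432
0.2 [ 0.6446 -0.0288] -1.477
```

Residuals are large around elbow 1, so I refit from the rod's own pixels in the side picture.

```bash
python3 - <<'E'
import re
s=open("path.py").read()
s=s[:s.index("side=")]+'''im=cv2.imread("pics/side0.png").astype(float)
g=im.mean(2);poly=np.zeros(g.shape,np.uint8)
cv2.fillPoly(poly,[np.array([[281,169],[290,169],[292,176],[300,178],[329,178],[329,190],[300,191],[288,187],[282,180]])],1)
vv,uu=np.nonzero(poly*(g<182));W=np.array([at_z("side",(u,v),.215)[:2] for u,v in zip(uu,vv)])
S=np.arange(0,.28,.0005)
'''+s[s.index("def curve"):s.index("pts=")]+'''pts=W-[0,.003]
def res(q):
    C,_=curve(q);return np.r_[np.min(np.linalg.norm(pts[:,None]-C[None],axis=2),1)*1e3,5*(q[1]-.08)/.03,5*(q[3]-.785)/.08,(q[0]-.0665)*5e3]
best=min((least_squares(res,[.067,.08,L,.785,m],diff_step=1e-2,x_scale=[.01,.1,.02,.2,.02]) for L in(.04,.05,.06) for m in(.02,.035,.05)),key=lambda r:r.cost)
q=best.x;C,H=curve(q)
'''
open("path.py","w").write(s)
E
python3 - <<'E'
from path import *
print(q.round(4),best.cost,len(W),np.degrees(H[-1]-H[0]))
for s in(.02,.05,.08,.1,.12,.14,.16,.2):i=int(s/.0005);print(s,C[i].round(4),H[i].round(3))
o=im.astype(np.uint8)[150:200,270:340];k=10
o=cv2.resize(o,None,fx=k,fy=k,interpolation=0)
for u,v in zip(uu,vv):cv2.circle(o,(int((u-270+.5)*k),int((v-150+.5)*k)),2,(0,0,255),-1)
u=proj("side",np.c_[C+[0,.003],np.full(len(C),.215)])
cv2.polylines(o,[((u-[270,150]+.5)*k).astype(np.int32)],False,(0,200,0),2);cv2.imwrite("pics/e.png",o)
E
```

```text
[0.0651 0.1122 0.0621 0.828  0.0309] 8499.576124918345 265 -94.85634608276945
0.02 [0.5284 0.0674] 0.112
0.05 [0.5582 0.0708] 0.112
0.08 [0.5879 0.0704] -0.288
0.1 [0.6052 0.0607] -0.71
0.12 [0.6203 0.0476] -0.71
0.14 [0.6347 0.0338] -0.932
0.16 [0.6426 0.0156] -1.377
0.2 [ 0.6443 -0.0244] -1.543
```

View pics/e.png

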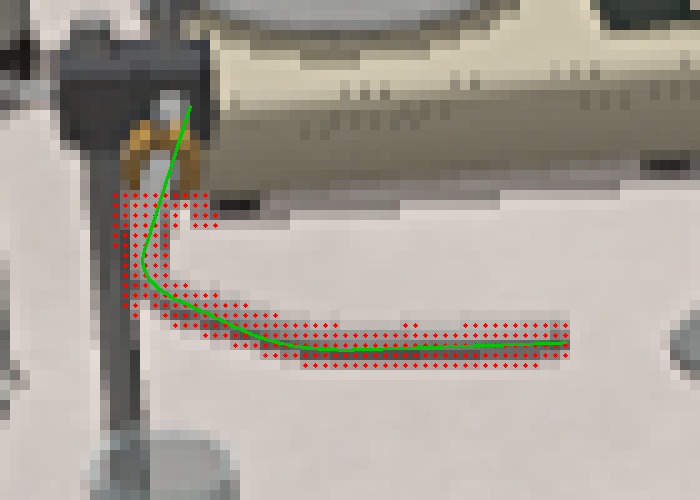

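The mask leaked onto the post and collar. I take the centreline from this 10x view instead: (570,343), (480,344), (400,346), (340,345), (300,339), (250,327), (200,311), (165,287), (151,260), (152,230), (155,200), collar (161,160), (171,105).

```bash
python3 - <<'E'
s=open("path.py").read()
a=s.index("im=cv2");b=s.index("S=np")
s=s[:a]+'''E=np.array([(570,343),(525,343.5),(480,344),(440,345),(400,346),(370,346),(340,345),(300,339),(275,333),(250,327),(225,319),(200,311),(180,300),(165,287),(155,273),(151,260),(151,245),(152,230),(155,200),(161,160),(171,105)])/10+[269.5,149.5]
W=np.array([at_z("side",u,.215)[:2] for u in E])
'''+s[b:]
s=s.replace("5*(q[1]-.08)/.03","(q[1]-.08)/.02").replace("5*(q[3]-.785)/.08","(q[3]-.785)/.05").replace("(q[0]-.0665)*5e3","(q[0]-.0665)*2e3")
open("path.py","w").write(s)
E
python3 - <<'E'
from path import *
print(q.round(4),best.cost,np.degrees(H[-1]-H[0]),res(q).round(1))
for s in(.02,.05,.08,.1,.12,.14,.16,.2):i=int(s/.0005);print(s,C[i].round(4),H[i].round(3))
E
```

```text
[0.0655 0.0757 0.0621 0.7706 0.0311] 15.542082773142818 -88.49014835909365 [ 1.   0.5  0.6  0.4  0.2  0.5  1.2  2.3  2.3  0.5  0.9  2.4  1.4  0.3
  1.1  1.2  0.8  0.4  0.1  0.   0.7 -0.2 -0.3 -2. ]
0.02 [0.5284 0.067 ] 0.076
0.05 [0.5584 0.0693] 0.076
0.08 [0.5881 0.0679] -0.324
0.1 [0.605  0.0576] -0.691
0.12 [0.6205 0.0449] -0.691
0.14 [0.6346 0.0308] -0.969
0.16 [0.6418 0.0124] -1.413
0.2 [ 0.646  -0.0274] -1.469
```

```bash
cat > follow.py <<'E'
from path import *
LEV=.22
def go(s,c,ya,cz,F0,T0,s_end,st=.0015,v=.02,tmax=66,fmax=4.,fdstop=None,quiet=False):
    """slide along C(s)+c with lateral/twist admittance; returns the state"""
    stall=0
    while s<s_end and read_time_s()<tmax:
        adv=stall==0
        if adv: s+=st
        i=int(round(s/.0005));a=H[i]+ya
        r=Run(*(C[i]+c),.215+cz,a);r.F0,r.T0=F0,T0;r.cmd(v);r.feel(3)
        d,l=r.ax();F=np.array([-r.t[1],r.t[0],0])/LEV;fl,fd,fz,tz=F@l,F@d,r.f[2],r.t[2]
        big=np.hypot(fl,fd)
        if not quiet or big>1: print(f"s{s*1e3:.1f} c{c[0]*1e3:.1f},{c[1]*1e3:.1f} ya{ya:.2f} z{cz*1e3:.1f} | fd{fd:.1f} fl{fl:.1f} fz{fz:.1f} tz{tz*100:.1f}")
        if fdstop and fd<-fdstop: print("axial stop");break
        if max(big,abs(fz)*.8)>fmax: s-=st;print("ABORT");break
        db=lambda x,t:np.sign(x)*max(abs(x)-t,0)
        c=c+l[:2]*np.clip(db(fl,.25)*.0006,-.001,.001)
        ya+=np.clip(db(tz,.02)*.8,-.03,.03)
        cz+=np.clip(db(fz,.9)*.0004,-.0006,.0006)
        stall=stall+1 if (big>1.8 or abs(tz)>.07) else 0
        if stall>6: print("STALL");break
    json.dump(dict(s=s,c=c.tolist(),ya=ya,cz=cz,F0=list(F0),T0=list(T0)),open("go.json","w"))
    print("t",read_time_s(),"s",s);return s,c,ya,cz
def load():
    g=json.load(open("go.json"));return g["s"],np.array(g["c"]),g["ya"],g["cz"],np.array(g["F0"]),np.array(g["T0"])
E
python3 - <<'E'
from follow import *
r=Run.load();i=np.argmin(abs(C[:100,0]-r.p[0]));s=i*.0005;c=r.p[:2]-C[i]-[0,.0008];print(s,c,r.p,r.a)
s,c,ya,cz=go(s,c,0.,float(r.p[2]-.215),r.F0,r.T0,.046,st=.0025,v=.025)
s,c,ya,cz=go(s,c,ya,cz,r.F0,r.T0,.10,st=.0015)
E
```

```text
0.0115 [5.44185915e-05 1.47404744e-03] [0.52002008 0.06867012 0.21531609] 0.085
s14.0 c0.1,1.5 ya0.00 z0.3 | fd-0.0 fl0.0 fz-0.4 tz0.3
s16.5 c0.1,1.5 ya0.00 z0.3 | fd-0.0 fl0.1 fz-0.0 tz-2.6
s19.0 c0.1,1.5 ya-0.00 z0.3 | fd-0.0 fl0.0 fz0.0 tz0.7
s21.5 c0.1,1.5 ya-0.00 z0.3 | fd-0.1 fl0.1 fz0.3 tz-0.7
s24.0 c0.1,1.5 ya-0.00 z0.3 | fd0.1 fl0.1 fz0.5 tz1.9
s26.5 c0.1,1.5 ya-0.00 z0.3 | fd0.1 fl0.2 fz0.5 tz-2.5
s29.0 c0.1,1.5 ya-0.01 z0.3 | fd0.1 fl0.5 fz0.7 tz3.1
s31.5 c0.0,1.7 ya-0.00 z0.3 | fd0.2 fl0.6 fz0.6 tz-3.2
s34.0 c0.0,1.9 ya-0.01 z0.3 | fd0.1 fl0.5 fz0.7 tz-3.2
s36.5 c0.0,2.1 ya-0.02 z0.3 | fd0.2 fl0.7 fz0.4 tz-1.3
s39.0 c-0.0,2.4 ya-0.02 z0.3 | fd0.2 fl0.5 fz0.2 tz-0.4
s41.5 c-0.0,2.5 ya-0.02 z0.3 | fd0.2 fl0.7 fz0.6 tz-1.2
s44.0 c-0.0,2.8 ya-0.02 z0.3 | fd0.1 fl0.4 fz0.2 tz-1.0
s46.5 c-0.0,2.9 ya-0.02 z0.3 | fd-0.0 fl0.5 fz-0.2 tz-3.8
t 18.0583 s 0.04650000000000001
s48.0 c-0.0,3.0 ya-0.03 z0.3 | fd0.2 fl0.4 fz0.2 tz-1.3
s49.5 c-0.0,3.1 ya-0.03 z0.3 | fd-0.0 fl0.3 fz-0.0 tz-2.1
s51.0 c-0.0,3.1 ya-0.03 z0.3 | fd0.0 fl0.3 fz0.2 tz0.8
s52.5 c-0.0,3.2 ya-0.03 z0.3 | fd-0.1 fl0.0
[... 1170 characters left out ...]
,3.2 ya-0.07 z0.3 | fd0.1 fl0.0 fz0.1 tz-0.9
s85.5 c-0.0,3.2 ya-0.07 z0.3 | fd0.2 fl-0.3 fz0.3 tz1.2
s87.0 c-0.1,3.1 ya-0.07 z0.3 | fd0.2 fl-0.4 fz-0.4 tz2.3
s88.5 c-0.1,3.0 ya-0.07 z0.3 | fd0.2 fl-0.5 fz0.0 tz-3.5
s90.0 c-0.2,2.9 ya-0.08 z0.3 | fd0.4 fl-0.7 fz0.2 tz1.1
s91.5 c-0.4,2.7 ya-0.08 z0.3 | fd0.2 fl-0.1 fz0.2 tz4.6
s93.0 c-0.4,2.7 ya-0.06 z0.3 | fd0.0 fl-0.2 fz-0.0 tz-0.5
s94.5 c-0.4,2.7 ya-0.06 z0.3 | fd0.2 fl-0.3 fz-0.0 tz-0.5
s96.0 c-0.4,2.7 ya-0.06 z0.3 | fd0.0 fl0.2 fz-0.3 tz-1.6
s97.5 c-0.4,2.7 ya-0.06 z0.3 | fd-0.2 fl1.0 fz0.5 tz-1.5
s99.0 c-0.1,3.0 ya-0.06 z0.3 | fd-0.3 fl1.4 fz0.2 tz2.8
s100.5 c0.4,3.5 ya-0.05 z0.3 | fd-0.3 fl0.9 fz0.0 tz1.1
t 28.8583 s 0.10050000000000005
```

```bash
python3 - <<'E'
from follow import *
s,c,ya,cz,F0,T0=load()
go(s,c,ya,cz,F0,T0,.180,st=.0018,v=.025,tmax=52)
E
```

```text
s102.3 c0.7,3.8 ya-0.05 z0.3 | fd-0.2 fl0.9 fz0.8 tz2.9
s104.1 c1.0,4.1 ya-0.05 z0.3 | fd0.1 fl0.7 fz0.4 tz0.2
s105.9 c1.1,4.3 ya-0.05 z0.3 | fd-0.0 fl0.6 fz0.9 tz-2.4
s107.7 c1.3,4.5 ya-0.05 z0.3 | fd-0.0 fl0.8 fz0.2 tz-0.6
s109.5 c1.5,4.7 ya-0.05 z0.3 | fd0.3 fl0.8 fz0.5 tz0.1
s111.3 c1.7,5.0 ya-0.05 z0.3 | fd0.0 fl0.6 fz0.5 tz0.3
s113.1 c1.9,5.1 ya-0.05 z0.3 | fd0.1 fl0.6 fz0.5 tz0.4
s114.9 c2.0,5.3 ya-0.05 z0.3 | fd0.0 fl0.4 fz0.3 tz-2.3
s116.7 c2.1,5.4 ya-0.05 z0.3 | fd0.1 fl0.3 fz0.3 tz-0.9
s118.5 c2.1,5.4 ya-0.05 z0.3 | fd0.1 fl-0.0 fz-0.2 tz0.8
s120.3 c2.1,5.4 ya-0.05 z0.3 | fd-0.2 fl0.1 fz0.1 tz-2.1
s122.1 c2.1,5.4 ya-0.05 z0.3 | fd-0.1 fl0.2 fz0.4 tz-0.1
s123.9 c2.1,5.4 ya-0.05 z0.3 | fd-0.1 fl0.1 fz-0.1 tz-2.5
s125.7 c2.1,5.4 ya-0.06 z0.3 | fd0.1 fl0.0 fz-0.3 tz-0.7
s127.5 c2.1,5.4 ya-0.06 z0.3 | fd-0.2 fl-0.1 fz-0.8 tz-0.7
s129.3 c2.1,5.4 ya-0.06 z0.3 | fd-0.0 fl0.1 fz-0.4 tz-0.7
s131.1 c2.1,5.4 ya-0.06 z0.3 | fd0.1 fl0.0 fz-0.0 tz-1.2
s132.9 c2.1,5.4 ya-0.06 z0.3 | fd-0.0 fl0.0 fz-0.6 tz-1.4
s134.7 c2.1,5.4 ya-0.06 z0.3 | fd0.0 fl-0.3 fz-0.0 tz-1.2
s136.5 c2.1,5.3 ya-0.0
[... 810 characters left out ...]
z0.3 | fd0.2 fl-0.5 fz0.3 tz-0.3
s163.5 c0.1,4.4 ya-0.08 z0.3 | fd-0.0 fl-0.2 fz0.0 tz-1.5
s165.3 c0.1,4.4 ya-0.08 z0.3 | fd-0.2 fl-0.0 fz-0.0 tz-2.7
s167.1 c0.1,4.4 ya-0.08 z0.3 | fd-0.2 fl-0.0 fz0.3 tz-0.9
s168.9 c0.1,4.4 ya-0.08 z0.3 | fd0.0 fl-0.1 fz0.2 tz-0.7
s170.7 c0.1,4.4 ya-0.08 z0.3 | fd0.0 fl-0.0 fz-0.1 tz-3.0
s172.5 c0.1,4.4 ya-0.09 z0.3 | fd-0.0 fl-0.1 fz-0.6 tz-3.6
s174.3 c0.1,4.4 ya-0.10 z0.3 | fd-0.0 fl-0.2 fz0.3 tz-0.7
s176.1 c0.1,4.4 ya-0.10 z0.3 | fd0.0 fl-0.1 fz0.1 tz1.7
s177.9 c0.1,4.4 ya-0.10 z0.3 | fd-0.1 fl-0.0 fz0.2 tz-2.4
s179.7 c0.1,4.4 ya-0.11 z0.3 | fd-0.0 fl-0.3 fz-0.1 tz1.3
s181.5 c0.1,4.4 ya-0.11 z0.3 | fd0.0 fl-0.1 fz0.0 tz-3.4
t 42.3583 s 0.18149999999999988
```

```bash
python3 - <<'E'
from follow import *
s,c,ya,cz,F0,T0=load();T0=T0+[0,0,-.01]
ya=-.07;s,c,ya,cz=go(s,c,ya,cz,F0,T0,s+.001,st=.001)
ya=-.04
s,c,ya,cz=go(s,c,ya,cz,F0,T0,.203,st=.0018,v=.025,fdstop=.7,quiet=True)
s,c,ya,cz=go(s,c,ya,cz,F0,T0,.235,st=.001,v=.015,fdstop=.7,tmax=60)
print(read_eef_pos(),ft(4)[1]-T0)
im=read_camera("side");cv2.imwrite("pics/f.png",cv2.resize(im[140:210,260:330][...,::-1],(560,560),interpolation=2))
E
```

```text
s182.5 c0.1,4.4 ya-0.07 z0.3 | fd-0.1 fl0.0 fz0.3 tz-0.2
t 42.6583 s 0.18249999999999988
t 46.2583 s 0.20409999999999984
s205.1 c0.1,4.4 ya-0.03 z0.3 | fd0.0 fl-0.0 fz0.2 tz-0.2
s206.1 c0.1,4.4 ya-0.03 z0.3 | fd0.1 fl-0.1 fz-0.5 tz1.3
s207.1 c0.1,4.4 ya-0.03 z0.3 | fd0.0 fl-0.0 fz0.5 tz0.6
s208.1 c0.1,4.4 ya-0.03 z0.3 | fd-0.1 fl-0.1 fz-0.1 tz-0.1
s209.1 c0.1,4.4 ya-0.03 z0.3 | fd0.0 fl-0.0 fz-0.0 tz-1.0
s210.1 c0.1,4.4 ya-0.03 z0.3 | fd-0.0 fl0.1 fz-0.5 tz0.4
s211.1 c0.1,4.4 ya-0.03 z0.3 | fd-0.6 fl-0.0 fz-0.3 tz-0.7
s212.1 c0.1,4.4 ya-0.03 z0.3 | fd-2.9 fl-0.4 fz0.8 tz-0.2
axial stop
t 48.6583 s 0.21209999999999984
[ 0.64736488 -0.0357671   0.24629191] [0.70913753 0.15734594 0.04477517]
```

View pics/f.png

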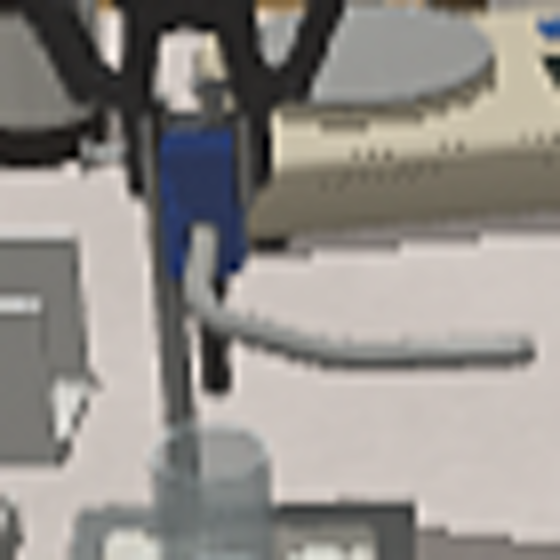

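The holder is on the inner leg with its end at the collar. Contact began at s≈211 mm and reached 2.9 N at 212, so I ease off, lower the bore onto the rod and release.

```bash
python3 - <<'E'
from follow import *
s,c,ya,cz,F0,T0=load();s=.211
i=int(round(s/.0005));r=Run(*(C[i]+c),.215+cz,H[i]+ya);r.F0,r.T0=F0,T0
r.cmd(.01)
for k in range(8):
    f=r.feel(4);print(f"z{r.p[2]*1e3:.1f} f{f.round(2)} T{(r.t*100).round(1)}")
    if f[2]>1.0:break
    r.p[2]-=.0004;r.cmd(.01)
move_gripper(.034);pause(.1);print("F after",r.feel(4));move_gripper(.055);print(read_finger_gap(),read_time_s())
e=np.array(read_eef_pos());movel((e+[0,0,.09]).tolist(),speed=.12);print(read_time_s())
movel((e+[-.12,.12,.09]).tolist(),speed=.25)
im=read_camera("side");t=read_camera("top")
f=lambda im,x,y:cv2.resize(im[y:y+70,x:x+70][...,::-1],(400,400),interpolation=2)
cv2.imwrite("pics/g.png",np.hstack([f(im,260,140),np.clip(f(t,300,120)*1.8,0,255).astype(np.uint8)]));print(read_time_s())
E
```

```text
z215.3 f[-0.54  2.94  0.02] T[60.3  9.5  4.2]
z214.9 f[-0.87  3.34  1.48] T[69.3 24.1  5.5]
F after [ 0.11617713 -0.2247248   1.08735636]
0.05528452377359568 50.1333
51.0333
51.9583
```

View pics/g.png

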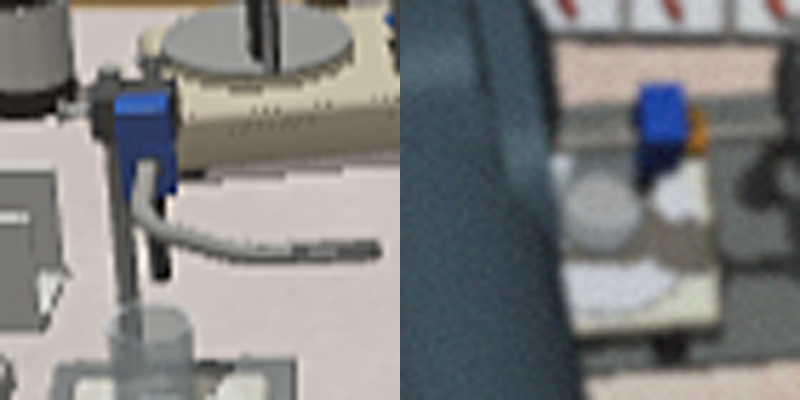

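The side view shows the holder upright on the inner leg, its lower corner at about (290,174) both before and after release. In the top view it abuts the collar, which is still at about (352,143). The gripper is clear, so I hand in.

```bash
python3 -c "
from bench import *
sign_off();print(read_time_s())"
```

```text
the job is handed in; nothing more can be done
the job is handed in; nothing more can be done
```

I lifted the blue holder out of its rest, threaded it onto the free end of the rod and slid it round both elbows by feel. It stopped against the brass collar. I released it there and handed the job in at about 52 s; no verdict was reported.

- **Forces:** wrist readings stayed around 1–2 N while threading and through the bend. They reached about 3–3.8 N against the collar, below the 7 N forcing limit and the roughly 10 N at which the collar slips.
- **After release:** the side picture shows the holder hanging upright, unmoved by the release. In the top picture it abuts the collar, which is within about 1 px (2.6 mm) of where it began. I saw no disturbance to the beaker, but I did not check the other bystanders one by one.
- **What disagreed:** the two cameras differed by about 3 mm on the rod position. The rod path I planned from the pictures was up to about 5 mm off, and feel corrected it. The 0.8 mm back-off barely eased the axial load, so the holder still pressed the collar with about 3 N until the fingers opened.
- **Not measured:** the final gap to the collar. I judged it from that contact force and the pictures.

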